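Press the axle cap onto the caddy's shaft

ROBOT

A 6-joint arm with a two-finger parallel gripper is mounted at the origin on the work surface. World frame = base frame: x ahead of the robot, y to its left, z up, the work surface at z = 0. Lengths are in mm, angles in rad, forces in N, time in s.
With the tool pointing down it reaches from about 275 to 1000 mm from the base axis. Payload 8.4 kg.
Tool frame: the origin (TCP) lies at the very end of the fingers, on their centre line; the grasp point (between the pads) lies r.hold_point_z behind it (r.hold_point_z is the distance from the TCP to the grasp point, in mm); x points along the fingers, z is the direction in which the jaws open and shut, and the axes are right-handed (so a half turn about x gives the same grasp; the last joint's range is limited). The gripper opens to 85 mm and grips with 20 to 120 N. Pads are 22 mm wide; open, the fingers measure 114 mm over their backs; the gripper's body (76 mm by 85 mm) begins 54 mm behind the grasp point. The pads swing forward as they close: fully open they stand 13 mm farther back than shut.
Start: joints at [-1.119, 0.353, 1.633, -0, 1.155, -0.002], TCP at [273.989, -561.745, 231.281] pointing down, gripper open.
Joint ranges: [-2.63, 2.63], [-0.92, 2.1], [0.06, 2.66], [-1.3, 4.44], [0, 2.69], [-3.02, 3.02]. Speed limits (rad/s): [2.22, 2.22, 2.79, 3.14, 3.14, 3.14].

INTERFACE

Orientations are given as [roll, pitch, yaw] about the fixed x, y, z axes, in that order (R = Rz(yaw) Ry(pitch) Rx(roll)).
In Python, from rig import r gives the robot as it stands.
- The arm moves only by the tool jog_arm, never from a script. Its argument "series" is a list of rows, each a list of 7 numbers: the turn, a rotation vector about the tool's x, y, z in degrees, then the shift along the tool's x, y, z in cm, then the opening, from 0 (shut) to 1 (fully open). In form: [[wx, wy, wz, tx, ty, tz, fingers], ...]. A call has 1 to 20 rows; each row shifts and turns the commanded pose from where the row before left it, along the tool's axes as they then stand; what a row does not reach is not made up. A row lasts 1/10 s, in which the tool goes at most 50 mm and 8.59 degrees, less where a joint would pass 70% of its speed; a pose out of reach is approached as far as the arm can. A call with a gripper value outside its range is refused whole. The fingers move at their own pace and stop on an object; "force" is the grip in N (left out, the last holds). Time passes only in rows, so rows that do not move let the fingers close. It gives the time, the measured TCP pose, the force and the opening at its end, in the units of the state.
- r.sense(): the state, without advancing time (a new reading comes with each control period).
- r.grab_frame(name): name is "side" or "top" or "wrist"; returns (picture, depth): 384x512x3 uint8, red, green, blue; 384x512 float32, mm along the optical axis (not along the pixel's ray), 0 where there is no reading.
- r.get_calibration(name): a dict with "mtx" (3x3 intrinsics, pixels), "position" and "rotation" of the camera in the world; the wrist camera has in their place "mount" (4x4, takes a point from camera to tool coordinates, whose origin is the TCP and whose axes are the tool frame's). Camera axes: x right, y down, z forward; pixel columns grow to the right and rows downward; lengths in mm; the calibration is good to about 2 mm. The wrist camera is an equidistant fisheye: a pixel r from the principal point sees the ray r / f radians off the axis. A picture is of the moment at which its call begins: read the wrist's pose just before it. get_calibration takes no time and is no camera call.
- r.sign_off(): hands the job in, once; it reports no verdict.
The state is a dict: "clock": time; "qpos": joint angles; "qvel": joint speeds; "joint_efforts": joint torques, N m; "eef_pos": TCP position; "tcp_rot": TCP orientation; "contact_force": force on the tool from outside, world axes, zero at the start; "wrist_torque": the same for the moment, N m; "opening": opening from 0.0 (shut) to 1.0 (fully open).
Only numpy, scipy, OpenCV 4.12 (cv2) and the standard library are available. Lean on these libraries where they do the work, as an engineer would, in place of code of your own. Each camera call takes 0.05 s, during which the arm holds its last target.

TASK

Take the axle cap off the saucer, put it over the shaft that stands up through the utensil caddy, and press it straight down until it bites tight, with the spring washer under it clearly squeezed, then let go of it. Press gently enough not to crush the washer, and leave the saucer, jar, spoons and egg ring where they are.

Things in the scene. Friction and masses are not known exactly. Their poses are not given: they have to be found in the camera images.
- cap_center (a point): centre (half-way up) of the loose grey plastic axle cap, standing bore-down on the saucer, z up: a round knob 26 mm in diameter on a flange 40 mm in diameter and 5 mm thick at its foot; 46 mm high in all, 30 g. From below it has a 13 mm bore, 42 mm deep, closed at the top. Grasp it by the knob; fingertips may rest on the flange.
- cap_mouth (a point): centre of the bore's open end, in the cap's underside, 23 mm below its centre. With 8 to 10 mm of shaft in the bore its teeth start to bite; the drag grows until about 18 to 20 mm and then stays steady, at 5 to 11 N standing still and a few N more while moving. The same grip keeps the cap from coming up again.
- shaft_tip (a point): the coned tip of the upright fixed steel shaft, 12 mm in diameter, z up. A flat steel spring washer (30 mm across, 15 mm hole) lies round the shaft with its top between 20 and 36 mm below this tip; where exactly differs from start to start and is not measured.
- caddy: fixed grey plastic utensil caddy, an open box 150 x 110 x 95 mm with crossed dividers and a round boss (36 mm wide, 100 mm high) in the middle, through which the shaft passes. It carries the spring washer, which yields at 2.5 N per mm for 2.5 mm, then is solid. A squeeze on it of 3 to 6 N beyond the drag is right; above 24 N crushes it. Origin: centre of its underside; x along it, z up.
- stand: the shaft's fixed round grey foot plate, 156 mm in diameter and 12 mm thick, under the caddy; origin: centre of its underside, the shaft's tip is 156 mm above it
- saucer_mid (a point): loose white ceramic saucer, 150 mm in diameter and 16 mm high, on which the cap stands near the middle; this point is on its axis, 8 mm above its underside
- jar_mid (a point): loose glass jar with a metal twist cap, 62 mm in diameter, 85 mm high, standing; this point is its centre. Bystander.
- egg_ring: loose yellow egg ring, 92 mm in diameter, 18 mm high; origin: centre of its underside. Bystander.
- spoon_a: loose aluminium spoon, 160 mm long, lying along its x axis; origin: middle of its underside. Bystander.
- spoon_b: the second, equal aluminium spoon; origin as for the first. Bystander.
There are look-alikes about, which are no part of the job. Of the things that look like the part that bears cap_center, the smallest one is meant.

How it is judged:
By the outcome, as a careful person would: the job done as asked, in the order asked, and still so for the second after the job is handed in, with the robot touching nothing.
It also fails if it takes over 72 s, if anything falls off the work surface, if the arm or the gripper's body presses on something with over 40 N, if the wrist force passes 120 N, or if a joint passes its speed limit or range.

## Working session

There is one attempt and no reset: what is moved stays moved. The work goes in short steps, Python scripts to look and compute and a tool call to move; the robot and the scene stay as the last step left them, time stands still between calls to the robot, and variables do not carry over. Pictures are saved under pics/ and viewed, and the job is handed in when it is done.

Besides the shell and the picture viewer there is one more tool, called after "Call:" in YAML: its name, and indented under it one key for each argument. jog_arm: Moves the arm, as the interface text tells. Its arguments: {"type":"object","properties":{"series":{"type":"array"},"force":{"type":"number"}},"required":["series"]}

```bash
ls; mkdir -p pics
python3 - <<'E'
from rig import r
import cv2,numpy as np
np.save('x.npy',0)
for n in('top','side'):
    p,d=r.grab_frame(n); np.savez('f_%s.npz'%n,p=p,d=d)
    cv2.imwrite('pics/%s0.png'%n,p[...,::-1])
    print(n,r.get_calibration(n))
print(r.get_calibration('wrist'),r.hold_point_z); print(r.sense())
E
```

```text
pics
top {'mtx': array([[368.0480234 ,   0.        , 252.30943208],
       [  0.        , 368.0480234 , 192.04064134],
       [  0.        ,   0.        ,   1.        ]]), 'position': array([ 488.15665059,   -8.00010882, 1073.47388056]), 'rotation': array([-3.0821007 ,  0.01416692, -1.55090236])}
side {'mtx': array([[348.96904183,   0.        , 256.19951307],
       [  0.        , 348.96904183, 190.55112005],
       [  0.        ,   0.        ,   1.        ]]), 'position': array([313.05214873, 748.75568974, 649.00469826]), 'rotation': array([-2.16907246,  0.02092048, -2.87558681])}
{'mtx': array([[297.31863964,   0.        , 259.66013211],
       [  0.        , 297.31863964, 189.27596449],
       [  0.        ,   0.        ,   1.        ]]), 'mount': array([[-8.42648263e-04, -3.24466399e-01,  9.45896847e-01,
        -1.41881006e+02],
       [ 9.76149060e-04, -9.45897000e-01, -3.24465581e-01,
         8.52408599e+01],
       [ 9.99999169e-01,  6.49925960e-04,  1.11378603e-03,
         9.42628075e-01],
       [ 0.00000000e+00,  0.00000000e+00,  0.00000000e+00,
         1.00000000e+00]])} 18.700000000000003
{'clock': 0.1, 'qpos': array([-1.11940172e+00,  3.53606936e-01,  1.63403982e+00, -2.50526731e-05,
        1.15517709e+00, -2.40949343e-03]), 'qvel': array([-0.00067161, -0.00216162, -0.00086181, -0.00024284, -0.00035909,
        0.000501  ]), 'joint_efforts': array([-8.87566807e-05, -6.06358695e+01, -3.42818999e+01,  8.63096807e-05,
        3.94784234e-03, -1.98138099e-05]), 'eef_pos': array([ 273.80133357, -561.37876742,  230.62775939]), 'tcp_rot': array([-3.12539854,  1.56956491,  2.04080467]), 'contact_force': array([-0.04743715,  0.74668839,  0.69906282]), 'wrist_torque': array([-0.01221317, -0.02295436,  0.01932893]), 'opening': 0.9991653822147221}
```

View pics/top0.png

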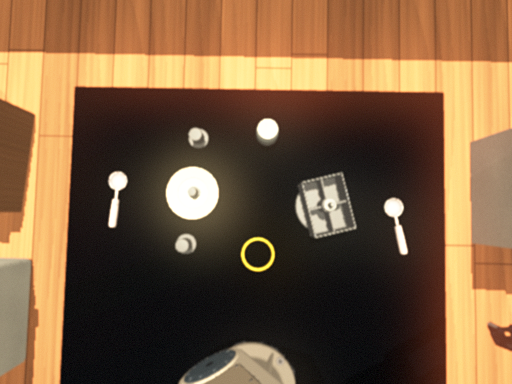

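View pics/side0.png

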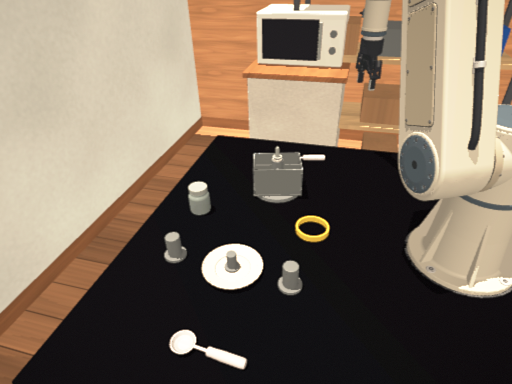

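The top view shows the cap on the saucer at about (193,192), look-alikes at (198,138) and (185,243), and the caddy shaft at about (330,205). Next I zoom in and measure.

```bash
cat > h.py <<'E'
import numpy as np,cv2
from scipy.spatial.transform import Rotation as R
from rig import r
def cam(n):
    c=r.get_calibration(n); return c['mtx'],np.array(c['position']),R.from_euler('xyz',c['rotation']).as_matrix()
def ray(n,u,v):
    K,p,M=cam(n); d=M@np.array([(u-K[0,2])/K[0,0],(v-K[1,2])/K[1,1],1]); return p,d
def plane(n,u,v,z):
    p,d=ray(n,u,v); return p+d*(z-p[2])/d[2]
def proj(n,X):
    K,p,M=cam(n); q=K@(M.T@(np.array(X)-p)); return q[:2]/q[2]
def tri(u1,u2):
    p,d=ray('top',*u1); q,e=ray('side',*u2)
    d/=np.linalg.norm(d);e/=np.linalg.norm(e)
    s=np.linalg.lstsq(np.c_[d,-e],q-p,rcond=None)[0]
    a=p+s[0]*d;b=q+s[1]*e; return (a+b)/2,np.linalg.norm(a-b)
E
python3 - <<'E'
from h import *
T=np.load('f_top.npz');S=np.load('f_side.npz')
def crop(im,x,y,w,h,k): return cv2.resize(im[y:y+h,x:x+w,::-1],None,fx=k,fy=k,interpolation=cv2.INTER_CUBIC)
a=crop(T['p'],160,160,66,66,6);b=crop(T['p'],290,165,66,80,6)
cv2.imwrite('pics/zt.png',np.hstack([cv2.copyMakeBorder(a,0,84,0,0,0),b]))
a=crop(S['p'],200,235,66,60,6);b=crop(S['p'],245,140,66,60,6)
cv2.imwrite('pics/zs.png',np.hstack([a,b]))
print(plane('top',193,192,61),plane('top',330,205,156),plane('top',192.5,193,16))
for n,f,u,v in(('top',T,193,192),('top',T,330,205),('side',S,232,255),('side',S,277,150)):
    print(n,f['d'][v-2:v+3,u-2:u+3].round())
E
```

```text
[545.16181585 171.36778479  61.        ] [ 513.96487738 -187.59028627  156.        ] [544.77909146 180.70023942  16.        ]
top [[1027. 1027. 1025. 1024. 1031.]
 [1028. 1027. 1029. 1026. 1024.]
 [1029. 1025. 1025. 1022. 1029.]
 [1025. 1025. 1027. 1027. 1024.]
 [1026. 1022. 1024. 1023. 1027.]]
top [[945. 938. 921. 918. 913.]
 [943. 928. 916. 913. 912.]
 [938. 925. 915. 917. 913.]
 [945. 931. 919. 915. 919.]
 [947. 944. 936. 926. 921.]]
side [[847.   0. 846. 845. 843.]
 [838. 843. 841. 841. 841.]
 [839. 836. 838. 837. 839.]
 [834. 837. 835. 837. 836.]
 [833. 835. 834. 835. 838.]]
side [[1406. 1070. 1072. 1073. 1075.]
 [1393. 1070. 1071. 1072. 1070.]
 [1387. 1073. 1073. 1073. 1074.]
 [1384. 1077. 1075. 1076. 1082.]
 [1372. 1077. 1076. 1078. 1082.]]
```

```bash
sleep 1
```

```text
(no output)
```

View pics/zt.png

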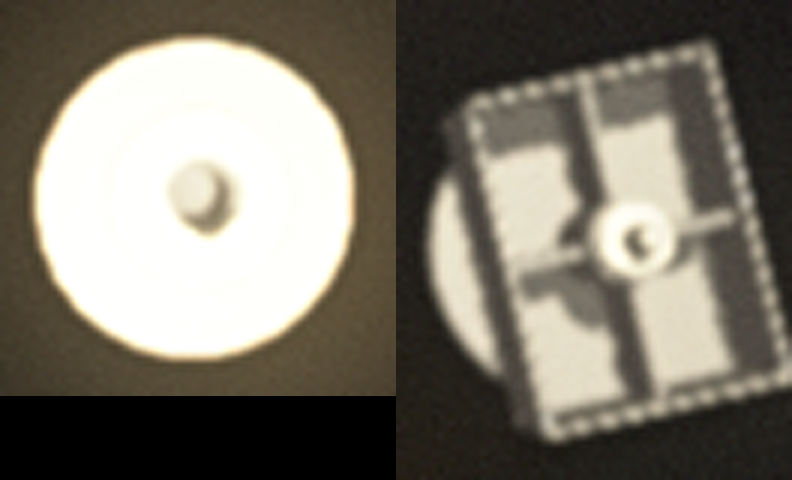

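View pics/zs.png

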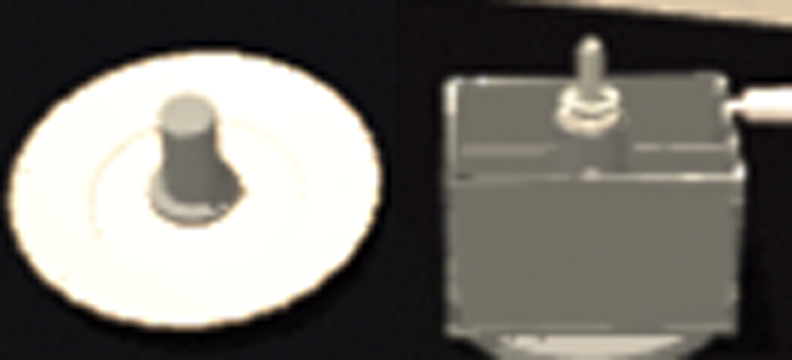

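Run:
```python
from h import *
print('cap top',tri((192.2,191.0),(230.9,253.8)))
print('tip',tri((329.9,204.4),(276.9,146.3)))
for z in(45,50,55,60):print(z,plane('top',192.2,191,z),plane('side',230.9,253.8,z))
print(plane('top',329.9,204.4,156),plane('side',276.9,146.3,156),plane('side',276.9,157.5,128))
s=r.sense(); print(R.from_euler('xyz',s['tcp_rot']).as_matrix().round(3))
```

```text
cap top (array([547.41320598, 175.96492983,  45.83500125]), np.float64(2.8457102136679007))
tip (array([ 514.25986158, -186.82416719,  159.82764805]), np.float64(2.206847984514327))
45 [548.83032688 176.5354979   45.        ] [546.3184767  174.92122532  45.        ]
50 [548.53535743 175.63836473  50.        ] [544.38747907 179.67147367  50.        ]
55 [548.24038797 174.74123156  55.        ] [542.45648145 184.42172202  55.        ]
60 [547.94541851 173.84409838  60.        ] [540.52548382 189.17197037  60.        ]
[ 515.45066315 -187.33154105  156.        ] [ 514.75441534 -194.41247379  156.        ] [ 510.06376824 -174.76263703  128.        ]
[[-0.001  0.899  0.438]
 [ 0.001  0.438 -0.899]
 [-1.    -0.    -0.001]]
```

Call:
jog_arm:
  series:
    - [0, 0, 0, 0, 1, -1, 1]
    - [0, 0, 0, 0, 2, -2, 1]
    - [0, 0, 0, 0, 2.8, -2.7, 1]
    - [0, 0, 0, 0, 2.8, -2.7, 1]
    - [0, 0, 0, 0, 2.8, -2.7, 1]
    - [0, 0, 0, 0, 2.8, -2.7, 1]
    - [0, 0, 0, 0, 2.8, -2.7, 1]
    - [0, 0, 0, 0, 2.8, -2.7, 1]
    - [0, 0, 0, 0, 2.8, -2.7, 1]
    - [0, 0, 0, 0, 2.8, -2.7, 1]
    - [0, 0, 0, 0, 2.8, -2.7, 1]
    - [0, 0, 0, 0, 2.8, -2.7, 1]
    - [0, 0, 0, 0, 2.8, -2.7, 1]
    - [0, 0, 0, 0, 2.8, -2.7, 1]
    - [0, 0, 0, 0, 2.8, -2.7, 1]
    - [0, 0, 0, 0, 2.8, -2.7, 1]
    - [0, 0, 0, 0, 2.8, -2.7, 1]
    - [0, 0, 0, 0, 2.8, -2.7, 1]
    - [0, 0, 0, 0, 2.8, -2.7, 1]
    - [0, 0, 0, 0, 2.8, -2.7, 1]

```text
clock: 2.1
eef_pos: [527.0, 138.2, 231.2]
tcp_rot: [-2.185, 1.57, 2.981]
contact_force: [0.3, -0.0, -0.4]
opening: 1.004
```

Call:
jog_arm:
  series:
    - [0, 0, 0, 2.5, 1.5, -1, 1]
    - [0, 0, 0, 2.5, 1, -1, 1]
    - [0, 0, 0, 2, 0.5, -0.5, 1]
    - [0, 0, 0, 1, 0.3, -0.2, 1]
    - [0, 0, 0, 0, 0, 0, 1]
    - [0, 0, 0, 0, 0, 0, 1]

```text
clock: 2.7
eef_pos: [545.5, 174.8, 151.9]
tcp_rot: [1.252, 1.571, 0.135]
contact_force: [0.7, 0.7, 0.4]
opening: 1.003
```

```bash
cat >> h.py <<'E'
def wrist(name):
    s=r.sense(); p,d=r.grab_frame('wrist'); np.savez('f_wrist.npz',p=p,d=d,e=s['eef_pos'],o=s['tcp_rot'])
    cv2.imwrite('pics/%s.png'%name,p[...,::-1]); print(s['eef_pos'].round(1),s['tcp_rot'].round(4)); return p,d,s
def wpose(s):
    c=r.get_calibration('wrist'); E=np.eye(4);E[:3,:3]=R.from_euler('xyz',s['tcp_rot']).as_matrix();E[:3,3]=s['eef_pos']
    return c['mtx'],E@c['mount']
def wray(s,u,v):
    K,M=wpose(s); x=np.array([u-K[0,2],v-K[1,2]])/K[0,0]; t=np.linalg.norm(x)+1e-12
    d=np.r_[x/t*np.sin(t),np.cos(t)]; return M[:3,3],M[:3,:3]@d
def wplane(s,u,v,z):
    p,d=wray(s,u,v); return p+d*(z-p[2])/d[2]
def wproj(s,X):
    K,M=wpose(s); q=M[:3,:3].T@(np.array(X)-M[:3,3]); t=np.arctan2(np.hypot(*q[:2]),q[2]); k=q[:2]/np.hypot(*q[:2])*t*K[0,0]; return k+K[:2,2]
E
python3 - <<'E'
from h import *
p,d,s=wrist('w1')
for X in((547,176,50),(547,176,5)):print(wproj(s,X))
E
```

```text
[545.5 174.8 151.9] [1.2524 1.5705 0.1353]
[257.69691884 189.03852263]
[257.93506415 174.63616781]
```

View pics/w1.png

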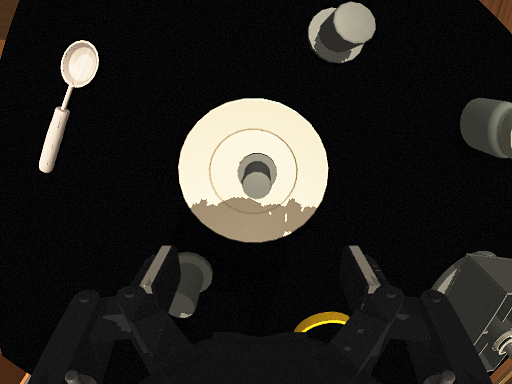

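Run:
```python
from h import *
f=np.load('f_wrist.npz');p=f['p'];s=dict(eef_pos=f['e'],tcp_rot=f['o'])
c=cv2.resize(p[140:220,217:297,::-1],None,fx=7,fy=7,interpolation=cv2.INTER_CUBIC);cv2.imwrite('pics/w1z.png',c)
print(f['d'][180:192:3,252:264:3],f['d'][160,240:275:5])
```

```text
[[255.07054 254.02936 254.2246  255.21803]
 [256.3541  256.44064 255.36522 255.51587]
 [255.16257 255.74684 256.82748 256.09647]
 [256.003   257.1498  256.98126 258.17142]] [297.22018 291.6124  290.91638 290.92422 290.6198  289.67923 291.1064 ]
```

View pics/w1z.png

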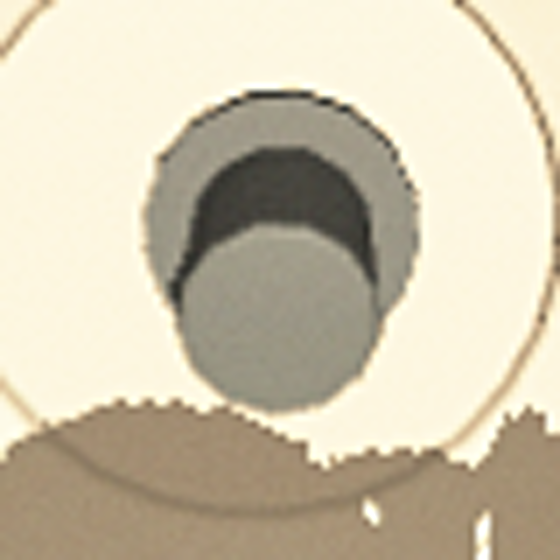

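Run:
```python
from h import *
f=np.load('f_wrist.npz');s=dict(eef_pos=f['e'],tcp_rot=f['o'])
K,M=wpose(s)
for u,v,D in((256.4,184.7,256),(256.7,160,290.8),(256.7,170.7,291)):
    p,d=wray(s,u,v); dz=d@M[:3,2]; print(p+d*D/dz)
for z in(48,52,56):print(z,wplane(s,256.4,184.7,z))
for z in(7,10):print(z,wplane(s,256.7,170.7,z))
print('look',plane('top',185,243,60))
Rm=R.from_euler('xyz',s['tcp_rot']).as_matrix();print(Rm.round(3))
print(Rm.T@(np.array([547,176,0])-s['eef_pos']))
```

```text
[550.16878167 178.78070283  50.34942576]
[561.073055   184.1772874    9.39285639]
[552.07238913 179.77639497  12.6150491 ]
48 [549.47060878 178.46709799  48.        ]
52 [550.65927863 179.00102393  52.        ]
56 [551.84794849 179.53494988  56.        ]
7 [550.66571413 179.14735389   7.        ]
10 [551.41727034 179.48343701  10.        ]
look [404.69530819 189.40592872  60.        ]
[[ 0.     0.899  0.438]
 [ 0.     0.438 -0.899]
 [-1.     0.     0.   ]]
[151.90105663   1.82099526  -0.47821325]
```

The wrist view puts the cap axis at about (550.3, 179), with its top near z = 50.5. I'll descend over it and check before closing.

Call:
jog_arm:
  series:
    - [0, 0, 0, 1, 0.3, -0.1, 1]
    - [0, 0, 0, 2, 0.25, 0, 1]
    - [0, 0, 0, 2, 0, 0, 1]
    - [0, 0, 0, 1.5, 0, 0, 1]
    - [0, 0, 0, 1, 0, 0, 1]
    - [0, 0, 0, 0.5, 0, 0, 1]
    - [0, 0, 0, 0, 0, 0, 1]
    - [0, 0, 0, 0, 0, 0, 1]

```text
clock: 3.55
eef_pos: [550.5, 178.3, 71.8]
tcp_rot: [1.442, 1.57, 0.325]
contact_force: [0.6, -0.2, 0.7]
opening: 0.995
```

Run:
```python
from h import *
p,d,s=wrist('w2')
```

```text
[550.5 178.3  71.8] [1.4422 1.57   0.3252]
```

View pics/w2.png

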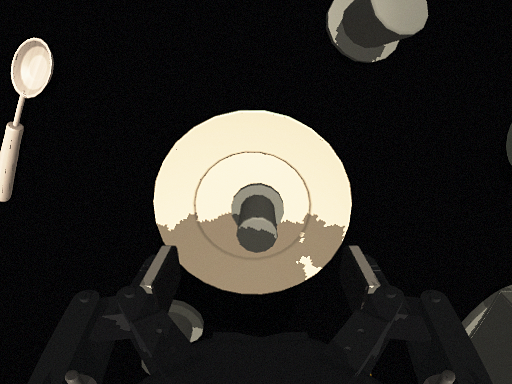

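Run:
```python
from h import *
f=np.load('f_wrist.npz');s=dict(eef_pos=f['e'],tcp_rot=f['o'])
Rm=R.from_euler('xyz',s['tcp_rot']).as_matrix()
print(wplane(s,256.7,235,50.5), wproj(s,s['eef_pos']), Rm.T@(wplane(s,256.7,235,50.5)-s['eef_pos']))
c=cv2.resize(f['p'][165:305,140:385,::-1],None,fx=3.2,fy=3.2,interpolation=cv2.INTER_CUBIC);cv2.imwrite('pics/w2z.png',c)
for zz in(-42,42):
  for x in (-13,-31): print(wproj(s,s['eef_pos']+Rm@np.array([x,0,zz])))
```

```text
[549.67978879 178.64253895  50.5       ] [257.58953976 251.87768551] [21.28752024 -0.58768083 -0.66565755]
[177.83948433 262.84644139]
[169.16749935 282.92988101]
[337.32825914 263.08968119]
[345.65828897 283.2617109 ]
```

View pics/w2z.png

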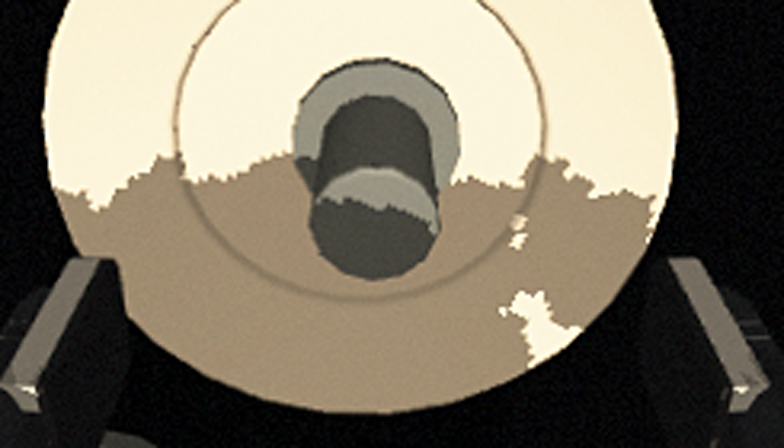

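Call:
jog_arm:
  series:
    - [0, 0, 0, 0.8, 0, -0.2, 1]
    - [0, 0, 0, 1.5, 0, 0, 1]
    - [0, 0, 0, 1.5, 0, 0, 1]
    - [0, 0, 0, 1.2, 0, 0, 1]
    - [0, 0, 0, 0.7, 0, 0, 1]
    - [0, 0, 0, 0.2, 0, 0, 1]
    - [0, 0, 0, 0, 0, 0, 1]
    - [0, 0, 0, 0, 0, 0, 0.6]
    - [0, 0, 0, 0, 0, 0, 0.5]
    - [0, 0, 0, 0, 0, 0, 0.4]
    - [0, 0, 0, 0, 0, 0, 0.35]
    - [0, 0, 0, 0, 0, 0, 0.3]
    - [0, 0, 0, 0, 0, 0, 0.25]
    - [0, 0, 0, 0, 0, 0, 0.2]
    - [0, 0, 0, 0, 0, 0, 0.1]
    - [0, 0, 0, 0, 0, 0, 0]
    - [0, 0, 0, 0, 0, 0, 0]
  force: 60

```text
clock: 5.3
eef_pos: [549.4, 180.0, 12.8]
tcp_rot: [1.387, 1.57, 0.27]
contact_force: [-1.1, -0.2, 5.1]
opening: 0.294
```

Run:
```python
from h import *
p,d,s=wrist('w3'); print(s['contact_force'],s['opening'])
```

```text
[549.4 180.   12.8] [1.3865 1.5703 0.2696]
[-1.13098406 -0.16626668  5.11521638] 0.29358974077671746
```

View pics/w3.png

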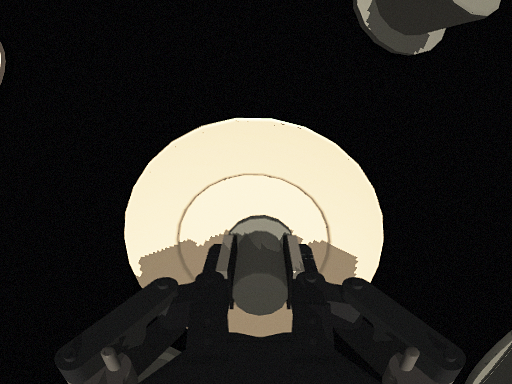

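Call:
jog_arm:
  series:
    - [0, 0, 0, -0.3, 0, 0, 0]
    - [0, 0, 0, -0.7, 0, 0, 0]
    - [0, 0, 0, -1.5, 0, 0, 0]
    - [0, 0, 0, -2.5, 0, 0, 0]
    - [0, 0, 0, -3.5, 0, 0, 0]
    - [0, 0, 0, -3.5, 0, 0, 0]
    - [0, 0, 0, -3, 0, 0, 0]
    - [0, 0, 0, -2.5, 0, 0, 0]
    - [0, 0, 0, -1.2, 0, 0, 0]
    - [0, 0, 0, 0, 0, 0, 0]
    - [0, 0, 0, 0, 0, 0, 0]

```text
clock: 6.45
eef_pos: [548.7, 179.8, 198.7]
tcp_rot: [-1.718, 1.57, -2.835]
contact_force: [0.1, 0.1, 0.1]
opening: 0.293
```

Run:
```python
from h import *
p,d,s=wrist('w4'); print(s['contact_force'],s['opening'])
p,d=r.grab_frame('top');cv2.imwrite('pics/top1.png',p[...,::-1])
p,d=r.grab_frame('side');cv2.imwrite('pics/side1.png',p[...,::-1])
Rm=R.from_euler('xyz',s['tcp_rot']).as_matrix()
print(Rm.T@(np.array([515,-187,200])-s['eef_pos']))
```

```text
[548.7 179.8 198.7] [-1.7182  1.5701 -2.8352]
[0.1103454  0.14469447 0.09671958] 0.2929411173376696
[  -1.18364199 -191.06761911  314.91118851]
```

View pics/w4.png

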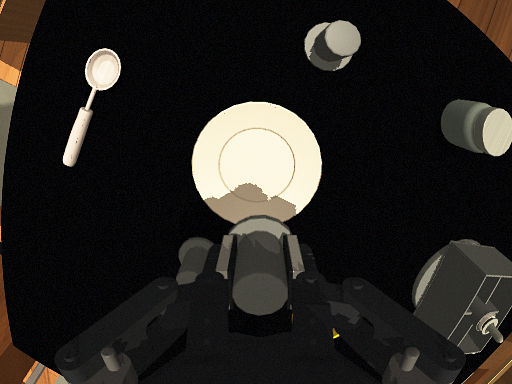

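View pics/side1.png

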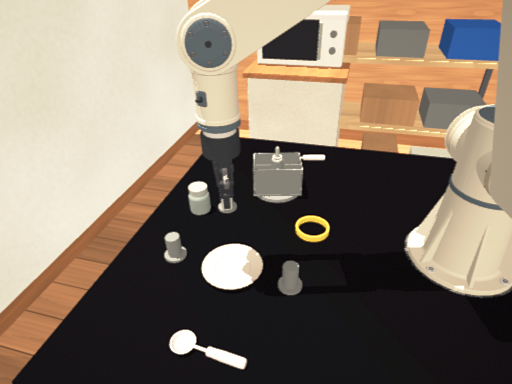

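Call:
jog_arm:
  series:
    - [0, 0, 0, 0, -0.8, 1, 0]
    - [0, 0, 0, 0, -1.6, 2, 0]
    - [0, 0, 0, 0, -2.3, 3, 0]
    - [0, 0, 0, 0, -2.7, 3.3, 0]
    - [0, 0, 0, 0, -2.7, 3.4, 0]
    - [0, 0, 0, 0, -2.7, 3.4, 0]
    - [0, 0, 0, 0, -2.7, 3.4, 0]
    - [0, 0, 0, 0, -2.7, 3.4, 0]
    - [0, 0, 0, 0, -2.6, 3.3, 0]
    - [0, 0, 0, 0, -2, 2.5, 0]
    - [0, 0, 0, 0, -1.5, 1.8, 0]
    - [0, 0, 0, 0, -0.8, 1, 0]
    - [0, 0, 0, 0, 0, 0, 0]
    - [0, 0, 0, 0, 0, 0, 0]
    - [0, 0, 0, 0, 0, 0, 0]

```text
clock: 8.1
eef_pos: [461.8, -212.2, 199.1]
tcp_rot: [-3.044, 1.57, 2.123]
contact_force: [0.1, -0.0, -0.7]
opening: 0.296
```

Run:
```python
from h import *
p,d,s=wrist('w5'); print(s['contact_force'],s['opening'])
print(wproj(s,(515,-187,156)))
cv2.imwrite('pics/w5z.png',cv2.resize(p[120:330,150:400,::-1],None,fx=3,fy=3,interpolation=cv2.INTER_CUBIC)[:600])
```

```text
[ 461.8 -212.2  199.1] [-3.0441  1.5702  2.123 ]
[ 0.07873502 -0.02040099 -0.66352129] 0.2955783518093057
[259.12588867 133.12885238]
```

View pics/w5.png

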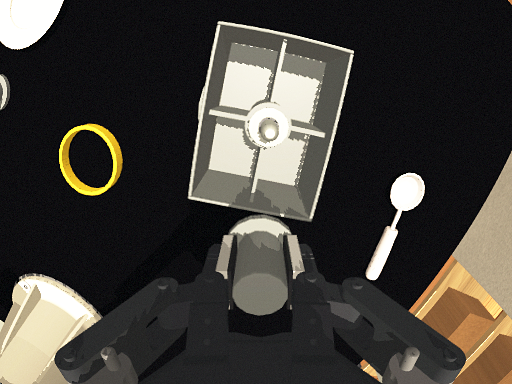

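View pics/w5z.png

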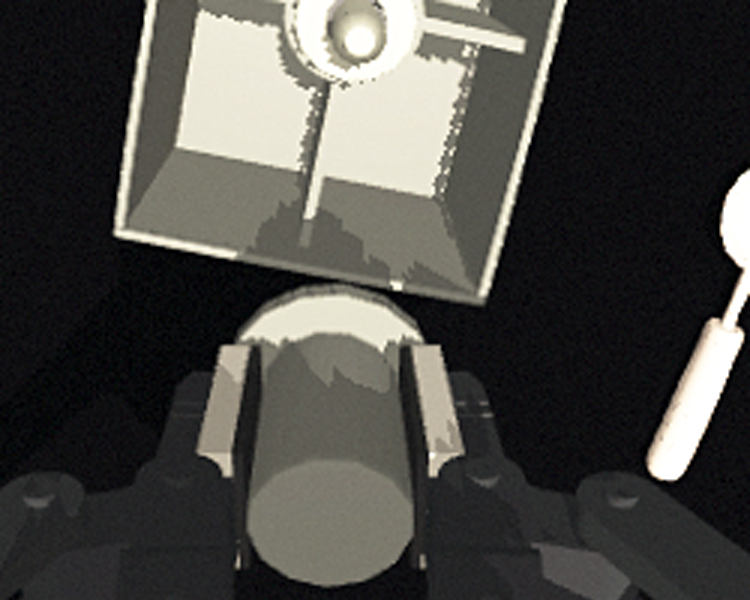

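Run:
```python
from h import *
f=np.load('f_wrist.npz');p=f['p'];s=dict(eef_pos=f['e'],tcp_rot=f['o'])
c=cv2.resize(p[95:160,235:305,::-1],None,fx=9,fy=9,interpolation=cv2.INTER_CUBIC)
cv2.imwrite('pics/w5t.png',c)
Rm=R.from_euler('xyz',s['tcp_rot']).as_matrix()
def tool_at(u,v,tx):
    p,d=wray(s,u,v);o=Rm.T@(p-s['eef_pos']);k=Rm.T@d;return o+k*(tx-o[0])/k[0]
print('captop',tool_at(260.0,293,-38),tool_at(260,293,-36))
print('flange top arc',tool_at(260,120+286/3,3.5),tool_at(260,120+286/3,8.5))
print('flange edges',tool_at(150+237/3,120+335/3,3.5),tool_at(150+424/3,120+330/3,3.5))
print('tip',tool_at(269.5,131,43))
for Y in (0,1,2,3,4):
  a=s['eef_pos']
  q=[wproj(s,a+Rm@np.array([-38,Y+13*np.sin(t),13*np.cos(t)])) for t in np.linspace(0,6.28,60)]
  print(Y,np.min(q,0),np.max(q,0))
```

```text
captop [-38.           1.35393209   1.26274927] [-36.          -0.26111636   1.26889103]
flange top arc [ 3.5        20.65006566  1.31098749] [ 8.5        18.4286612   1.32361788]
flange edges [  3.5         10.73572812 -15.70695961] [ 3.5        11.77803676 18.50334534]
tip [43.         60.25187847  7.26129807]
0 [227.8275213 271.6946057] [286.44996358 316.23284176]
1 [227.70243851 269.75681426] [286.55963535 314.71460362]
2 [227.5770898  267.80154425] [286.66957662 313.18171281]
3 [227.45149142 265.82872953] [286.77977416 311.63403887]
4 [227.32566016 263.83830895] [286.8902142 310.071452 ]
```

View pics/w5t.png

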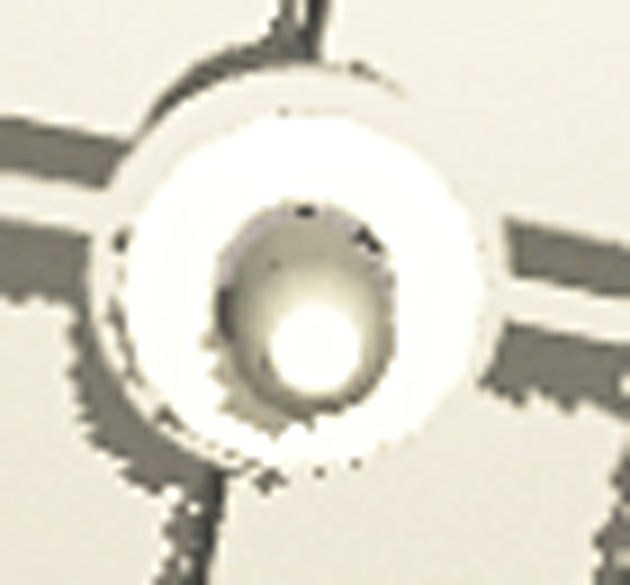

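Call:
jog_arm:
  series:
    - [0, 0, 0, 0, 0.5, 0.1, 0]
    - [0, 0, 0, 0, 1, 0.1, 0]
    - [0, 0, 0, 0, 1.5, 0.2, 0]
    - [0, 0, 0, 0.3, 1.5, 0.2, 0]
    - [0, 0, 0, 0.8, 0.9, 0, 0]
    - [0, 0, 0, 0.8, 0.4, 0, 0]
    - [0, 0, 0, 0.3, 0, 0, 0]
    - [0, 0, 0, 0, 0, 0, 0]
    - [0, 0, 0, 0, 0, 0, 0]

```text
clock: 9.05
eef_pos: [516.0, -193.3, 177.1]
tcp_rot: [-2.247, 1.57, 2.918]
contact_force: [-0.1, 0.5, -1.4]
opening: 0.292
```

Run:
```python
from h import *
p,d,s=wrist('w6'); print(s['contact_force'],s['opening'])
q,d=r.grab_frame('side')
a=cv2.resize(p[170:320,185:335,::-1],None,fx=4,fy=4,interpolation=cv2.INTER_CUBIC)[:600,:400+200]
x,y=np.int32(proj('side',(515,-190,160)));print(x,y)
b=cv2.resize(q[y-45:y+45,x-30:x+30,::-1],None,fx=6.66,fy=6.66,interpolation=cv2.INTER_CUBIC)
cv2.imwrite('pics/w6a.png',a);cv2.imwrite('pics/s6.png',b)
```

```text
[ 516.  -193.3  177.1] [-2.2474  1.5702  2.9185]
[-0.11390446  0.48673866 -1.37860172] 0.29210653281860915
276 145
```

View pics/w6a.png

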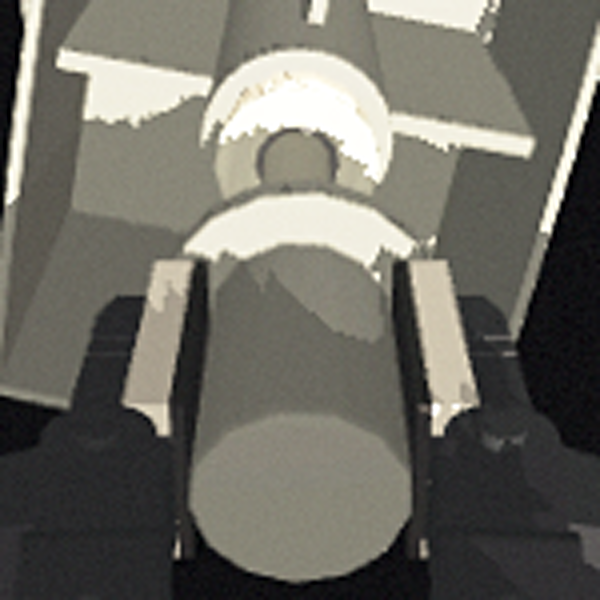

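View pics/s6.png

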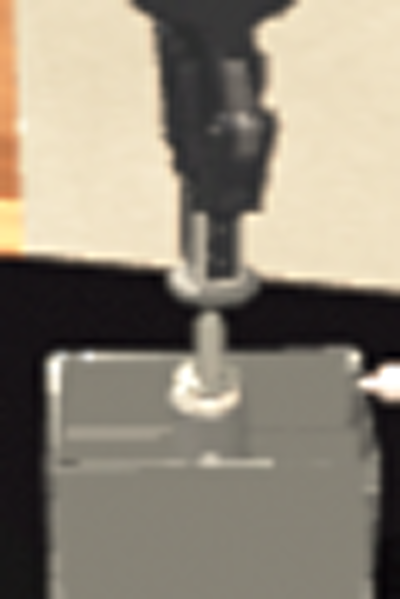

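The wrist view lines the cap up with the shaft, within about 0.5 mm. The side view shows the cap about 1 mm towards −x, so I'll correct that and lower it onto the cone.

Call:
jog_arm:
  series:
    - [0, 0, 0, 0.2, 0.1, 0, 0]
    - [0, 0, 0, 0.3, 0, 0, 0]
    - [0, 0, 0, 0.3, 0, 0, 0]
    - [0, 0, 0, 0.3, 0, 0, 0]
    - [0, 0, 0, 0.2, 0, 0, 0]
    - [0, 0, 0, 0.2, 0, 0, 0]
    - [0, 0, 0, 0.2, 0, 0, 0]
    - [0, 0, 0, 0, 0, 0, 0]
    - [0, 0, 0, 0, 0, 0, 0]
    - [0, 0, 0, 0, 0, 0, 0]

```text
clock: 10.15
eef_pos: [517.4, -192.7, 160.4]
tcp_rot: [0.748, 1.571, -0.369]
contact_force: [-0.4, -0.1, -0.6]
opening: 0.294
```

```bash
cat > look.py <<'E'
import sys
from h import *
n=sys.argv[1]
p,d,s=wrist('w'+n); print(s['contact_force'],s['wrist_torque'],s['opening'])
q,d=r.grab_frame('side')
x,y=276,145
b=cv2.resize(q[y-45:y+45,x-30:x+30,::-1],None,fx=6.66,fy=6.66,interpolation=cv2.INTER_CUBIC)
a=cv2.resize(p[170:320,210:310,::-1],None,fx=4,fy=4,interpolation=cv2.INTER_CUBIC)[:599]
cv2.imwrite('pics/ws%s.png'%n,np.hstack([a,b[:599]]))
E
python3 look.py 7
```

```text
[ 517.4 -192.7  160.4] [ 0.7476  1.5706 -0.3694]
[-0.35261802 -0.05222935 -0.55488006] [-0.02697746 -0.02104841  0.03459333] 0.2943420668749412
```

View pics/ws7.png

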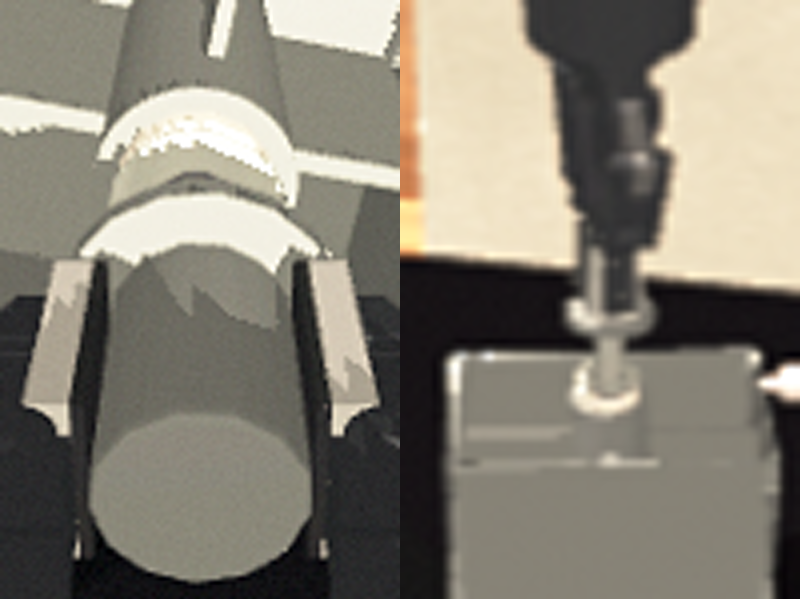

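Call:
jog_arm:
  series:
    - [0, 0, 0, 0.15, 0, 0, 0]
    - [0, 0, 0, 0.15, 0, 0, 0]
    - [0, 0, 0, 0.1, 0, 0, 0]
    - [0, 0, 0, 0.1, 0, 0, 0]
    - [0, 0, 0, 0, 0, 0, 0]
    - [0, 0, 0, 0, 0, 0, 0]
  force: 90

```text
clock: 10.85
eef_pos: [517.5, -192.5, 155.3]
tcp_rot: [1.905, 1.57, 0.788]
contact_force: [1.3, 3.9, 0.3]
opening: 0.286
```

```bash
python3 look.py 8
```

```text
[ 517.5 -192.5  155.3] [1.905  1.5703 0.7879]
[1.29593875 3.90050296 0.28954395] [ 0.60190332 -0.30853394  0.04657545] 0.28570957295396504
```

View pics/ws8.png

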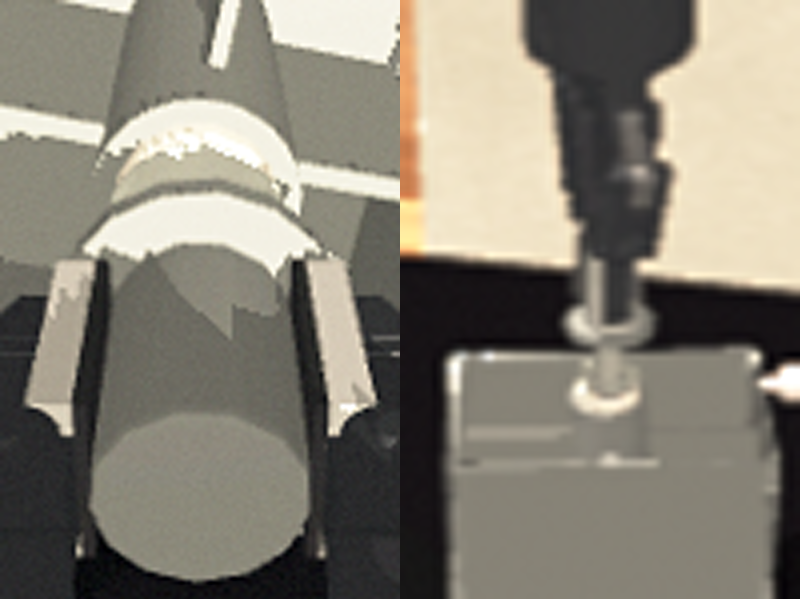

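Call:
jog_arm:
  series:
    - [0, 0, 0, 0, 0.03, -0.03, 0]
    - [0, 0, 0, 0.1, 0, 0, 0]
    - [0, 0, 0, 0.1, 0, 0, 0]
    - [0, 0, 0, 0.1, 0, 0, 0]
    - [0, 0, 0, 0, 0, 0, 0]
    - [0, 0, 0, 0, 0, 0, 0]

```text
clock: 11.55
eef_pos: [517.7, -192.1, 152.4]
tcp_rot: [1.62, 1.57, 0.502]
contact_force: [2.7, 4.5, 3.3]
opening: 0.283
```

Call:
jog_arm:
  series:
    - [0, 0, 0, 0, 0.05, -0.04, 0]
    - [0, 0, 0, 0.1, 0, 0, 0]
    - [0, 0, 0, 0.1, 0, 0, 0]
    - [0, 0, 0, 0.1, 0, 0, 0]
    - [0, 0, 0, 0, 0, 0, 0]
    - [0, 0, 0, 0, 0, 0, 0]

```text
clock: 12.15
eef_pos: [517.9, -192.0, 149.6]
tcp_rot: [0.125, 1.57, -0.992]
contact_force: [-0.4, 3.1, 6.0]
opening: 0.289
```

Call:
jog_arm:
  series:
    - [0, 0, 0, 0, 0, -0.03, 0]
    - [0, 0, 0, 0.1, 0, 0, 0]
    - [0, 0, 0, 0.1, 0, 0, 0]
    - [0, 0, 0, 0, 0, 0, 0]
    - [0, 0, 0, 0, 0, 0, 0]

```text
clock: 12.65
eef_pos: [517.9, -191.9, 147.8]
tcp_rot: [0.207, 1.57, -0.91]
contact_force: [0.3, 1.9, 7.4]
opening: 0.287
```

Call:
jog_arm:
  series:
    - [0, 0, 0, 0.1, 0, 0, 0]
    - [0, 0, 0, 0.1, 0, 0, 0]
    - [0, 0, 0, 0, 0, 0, 0]
    - [0, 0, 0, 0, 0, 0, 0]

```text
clock: 13.05
eef_pos: [517.9, -191.9, 145.8]
tcp_rot: [0.234, 1.57, -0.883]
contact_force: [1.1, 2.2, 6.2]
opening: 0.29
```

Call:
jog_arm:
  series:
    - [0, 0, 0, 0.1, 0, 0, 0]
    - [0, 0, 0, 0, 0, 0, 0]
    - [0, 0, 0, 0, 0, 0, 0]

```text
clock: 13.35
eef_pos: [517.9, -191.9, 144.8]
tcp_rot: [0.195, 1.57, -0.922]
contact_force: [0.7, 2.6, 7.0]
opening: 0.283
```

Call:
jog_arm:
  series:
    - [0, 0, 0, 0.1, 0, 0, 0]
    - [0, 0, 0, 0, 0, 0, 0]
    - [0, 0, 0, 0, 0, 0, 0]

```text
clock: 13.65
eef_pos: [517.9, -191.9, 143.9]
tcp_rot: [0.225, 1.57, -0.892]
contact_force: [0.3, 2.5, 7.5]
opening: 0.285
```

```bash
python3 look.py 9
```

```text
[ 517.9 -191.9  143.9] [ 0.2246  1.5697 -0.8924]
[0.31862096 2.48945153 7.5047229 ] [ 0.31734228 -0.0464719  -0.05061792] 0.2846413025071069
```

View pics/ws9.png

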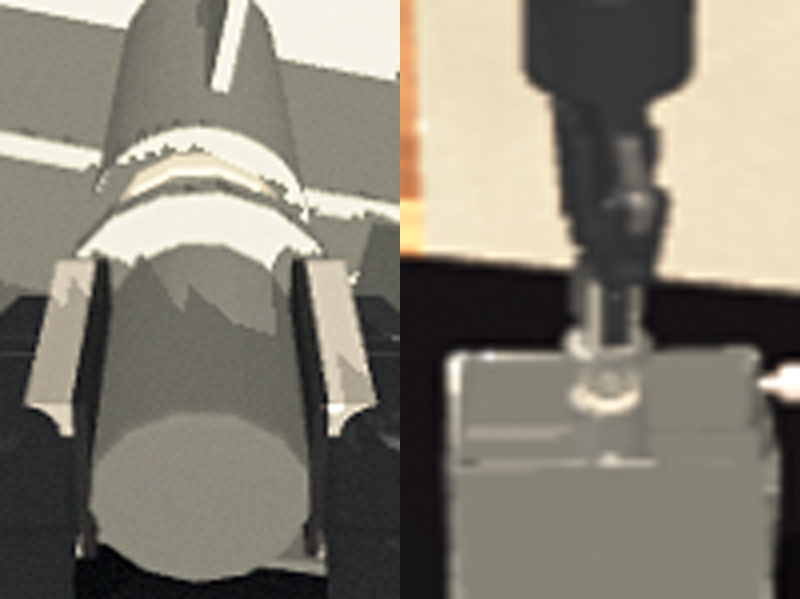

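Call:
jog_arm:
  series:
    - [0, 0, 0, 0.1, 0, 0, 0]
    - [0, 0, 0, 0.1, 0, -0.02, 0]
    - [0, 0, 0, 0, 0, 0, 0]
    - [0, 0, 0, 0, 0, 0, 0]
    - [0, 0, 0, 0, 0, 0, 0]

```text
clock: 14.25
eef_pos: [517.9, -191.9, 141.9]
tcp_rot: [0.225, 1.569, -0.891]
contact_force: [0.1, 1.6, 8.6]
opening: 0.285
```

Call:
jog_arm:
  series:
    - [0, 0, 0, 0.1, 0, 0, 0]
    - [0, 0, 0, 0, 0, 0, 0]
    - [0, 0, 0, 0, 0, 0, 0]
    - [0, 0, 0, 0, 0, 0, 0]

```text
clock: 14.65
eef_pos: [517.9, -191.9, 140.9]
tcp_rot: [0.226, 1.569, -0.89]
contact_force: [0.3, 1.6, 7.8]
opening: 0.284
```

Call:
jog_arm:
  series:
    - [0, 0, 0, 0.1, 0, 0, 0]
    - [0, 0, 0, 0, 0, 0, 0]
    - [0, 0, 0, 0, 0, 0, 0]
    - [0, 0, 0, 0, 0, 0, 0]

```text
clock: 15.05
eef_pos: [517.9, -191.9, 139.9]
tcp_rot: [0.209, 1.569, -0.908]
contact_force: [1.3, 1.0, 7.9]
opening: 0.288
```

Call:
jog_arm:
  series:
    - [0, 0, 0, 0.1, 0, 0, 0]
    - [0, 0, 0, 0, 0, 0, 0]
    - [0, 0, 0, 0, 0, 0, 0]
    - [0, 0, 0, 0, 0, 0, 0]

```text
clock: 15.45
eef_pos: [517.9, -191.9, 138.9]
tcp_rot: [0.207, 1.569, -0.91]
contact_force: [0.8, 1.4, 7.2]
opening: 0.286
```

Call:
jog_arm:
  series:
    - [0, 0, 0, 0.1, 0, 0, 0]
    - [0, 0, 0, 0, 0, 0, 0]
    - [0, 0, 0, 0, 0, 0, 0]
    - [0, 0, 0, 0, 0, 0, 0]

```text
clock: 15.85
eef_pos: [517.9, -191.9, 137.9]
tcp_rot: [0.22, 1.569, -0.897]
contact_force: [0.4, 2.1, 7.5]
opening: 0.289
```

```bash
python3 look.py 10
```

```text
[ 517.9 -191.9  137.9] [ 0.2201  1.5694 -0.8967]
[0.36280524 2.06980948 7.48613497] [ 0.22539857 -0.01412226 -0.02100909] 0.2894897759558208
```

View pics/ws10.png

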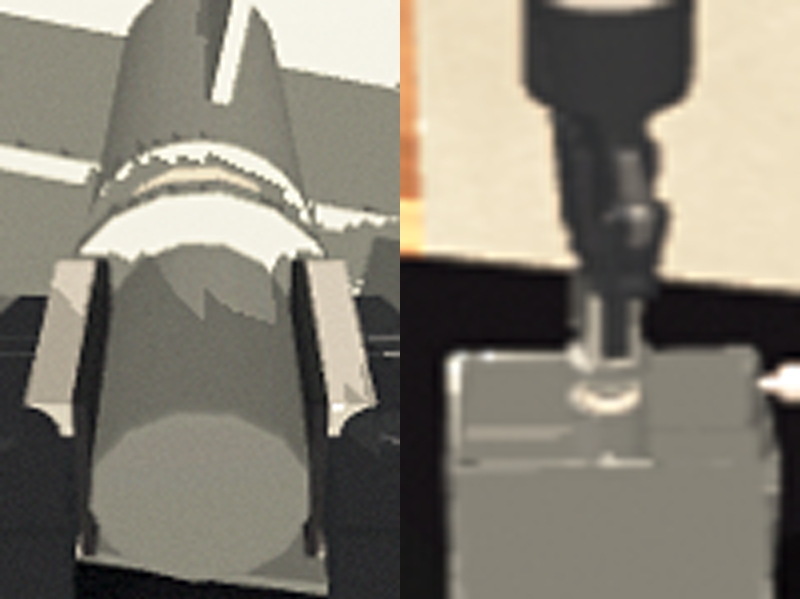

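Call:
jog_arm:
  series:
    - [0, 0, 0, 0.1, 0, 0, 0]
    - [0, 0, 0, 0, 0, 0, 0]
    - [0, 0, 0, 0, 0, 0, 0]
    - [0, 0, 0, 0, 0, 0, 0]

```text
clock: 16.35
eef_pos: [517.9, -191.9, 136.8]
tcp_rot: [0.19, 1.569, -0.927]
contact_force: [0.4, 1.9, 6.7]
opening: 0.285
```

Call:
jog_arm:
  series:
    - [0, 0, 0, 0.1, 0, 0, 0]
    - [0, 0, 0, 0, 0, 0, 0]
    - [0, 0, 0, 0, 0, 0, 0]
    - [0, 0, 0, 0, 0, 0, 0]

```text
clock: 16.75
eef_pos: [517.9, -191.9, 135.8]
tcp_rot: [0.226, 1.569, -0.891]
contact_force: [-0.1, 1.8, 7.5]
opening: 0.289
```

Call:
jog_arm:
  series:
    - [0, 0, 0, 0.1, 0, 0, 0]
    - [0, 0, 0, 0, 0, 0, 0]
    - [0, 0, 0, 0, 0, 0, 0]
    - [0, 0, 0, 0, 0, 0, 0]

```text
clock: 17.15
eef_pos: [517.9, -191.9, 134.8]
tcp_rot: [0.196, 1.569, -0.921]
contact_force: [-0.2, 1.6, 6.4]
opening: 0.287
```

```bash
python3 look.py 11
```

```text
[ 517.9 -191.9  134.8] [ 0.1962  1.5695 -0.9206]
[-0.18093791  1.61632878  6.44994401] [ 0.19439252 -0.14503483 -0.0243944 ] 0.2867764424836387
```

View pics/ws11.png

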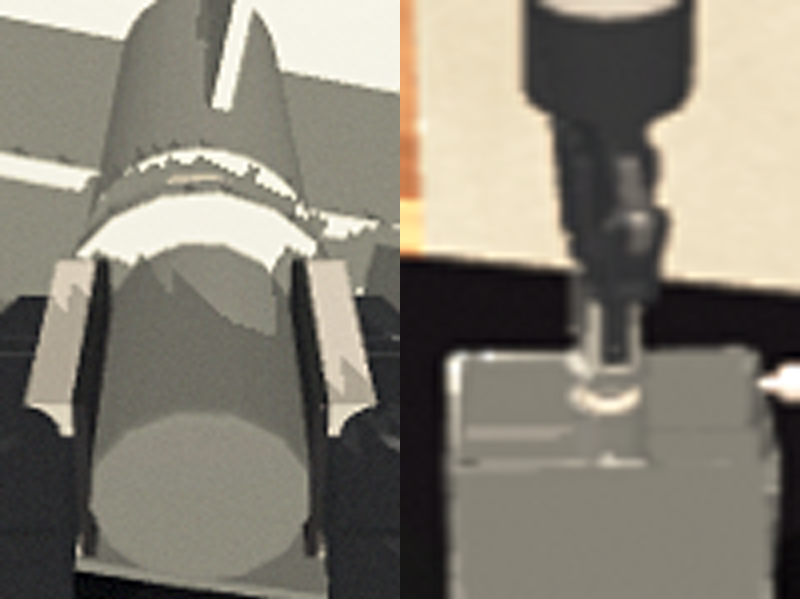

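Call:
jog_arm:
  series:
    - [0, 0, 0, 0.1, 0, 0, 0]
    - [0, 0, 0, 0, 0, 0, 0]
    - [0, 0, 0, 0, 0, 0, 0]
    - [0, 0, 0, 0, 0, 0, 0]

```text
clock: 17.65
eef_pos: [517.9, -191.9, 133.8]
tcp_rot: [0.171, 1.569, -0.946]
contact_force: [1.3, 1.7, 6.1]
opening: 0.287
```

Call:
jog_arm:
  series:
    - [0, 0, 0, 0.1, 0, 0, 0]
    - [0, 0, 0, 0, 0, 0, 0]
    - [0, 0, 0, 0, 0, 0, 0]
    - [0, 0, 0, 0, 0, 0, 0]

```text
clock: 18.05
eef_pos: [517.9, -191.9, 132.8]
tcp_rot: [0.171, 1.569, -0.945]
contact_force: [-0.7, 1.8, 6.0]
opening: 0.287
```

Call:
jog_arm:
  series:
    - [0, 0, 0, 0.1, 0, 0, 0]
    - [0, 0, 0, 0, 0, 0, 0]
    - [0, 0, 0, 0, 0, 0, 0]
    - [0, 0, 0, 0, 0, 0, 0]

```text
clock: 18.45
eef_pos: [517.9, -191.9, 131.9]
tcp_rot: [0.21, 1.569, -0.907]
contact_force: [0.9, 1.5, 7.1]
opening: 0.288
```

```bash
python3 look.py 12
```

```text
[ 517.9 -191.9  131.9] [ 0.2097  1.5694 -0.9072]
[0.91225594 1.52857086 7.09721261] [ 0.20286476 -0.03659067 -0.01505255] 0.28824948411479423
```

View pics/ws12.png

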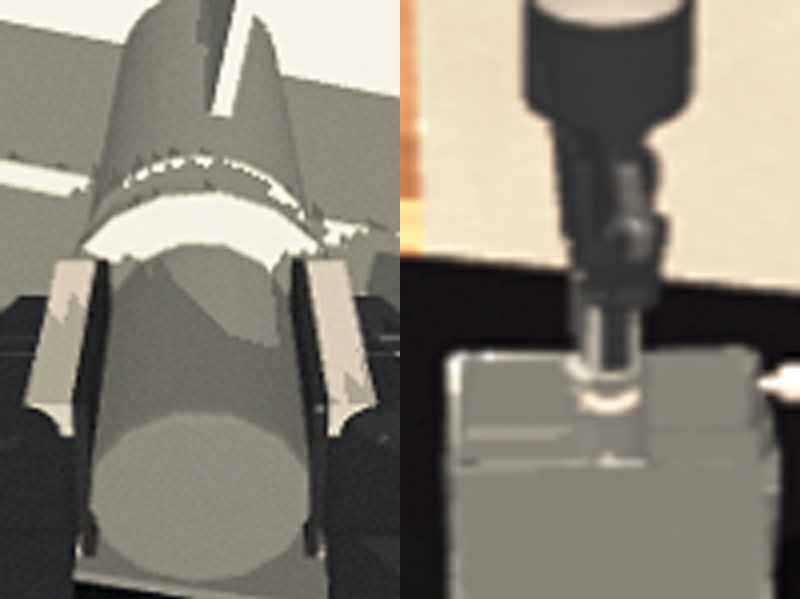

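Call:
jog_arm:
  series:
    - [0, 0, 0, 0.1, 0, 0, 0]
    - [0, 0, 0, 0, 0, 0, 0]
    - [0, 0, 0, 0, 0, 0, 0]
    - [0, 0, 0, 0, 0, 0, 0]

```text
clock: 18.95
eef_pos: [517.9, -191.9, 131.0]
tcp_rot: [0.239, 1.569, -0.878]
contact_force: [-0.3, 1.7, 8.8]
opening: 0.286
```

Call:
jog_arm:
  series:
    - [0, 0, 0, 0.1, 0, 0, 0]
    - [0, 0, 0, 0, 0, 0, 0]
    - [0, 0, 0, 0, 0, 0, 0]
    - [0, 0, 0, 0, 0, 0, 0]

```text
clock: 19.35
eef_pos: [517.9, -191.9, 130.1]
tcp_rot: [0.258, 1.569, -0.859]
contact_force: [-0.3, 2.6, 9.5]
opening: 0.285
```

Call:
jog_arm:
  series:
    - [0, 0, 0, 0.05, 0, 0, 0]
    - [0, 0, 0, 0, 0, 0, 0]
    - [0, 0, 0, 0, 0, 0, 0]
    - [0, 0, 0, 0, 0, 0, 0]

```text
clock: 19.75
eef_pos: [517.9, -191.9, 129.8]
tcp_rot: [0.257, 1.569, -0.86]
contact_force: [-0.1, 1.6, 12.7]
opening: 0.287
```

Call:
jog_arm:
  series:
    - [0, 0, 0, 0, 0, 0, 0]

```text
clock: 19.85
eef_pos: [517.9, -191.9, 129.8]
tcp_rot: [0.278, 1.569, -0.839]
contact_force: [-1.6, 2.0, 12.2]
opening: 0.284
```

Call:
jog_arm:
  series:
    - [0, 0, 0, 0, 0, 0, 0]

```text
clock: 19.95
eef_pos: [517.9, -191.9, 129.8]
tcp_rot: [0.275, 1.569, -0.842]
contact_force: [-1.2, 2.5, 13.0]
opening: 0.283
```

```bash
python3 look.py 13
```

```text
[ 517.9 -191.9  129.8] [ 0.2751  1.5693 -0.8417]
[-1.19942679  2.52316183 13.00334575] [ 0.31900979  0.26068721 -0.05454986] 0.2832022232727035
```

View pics/ws13.png

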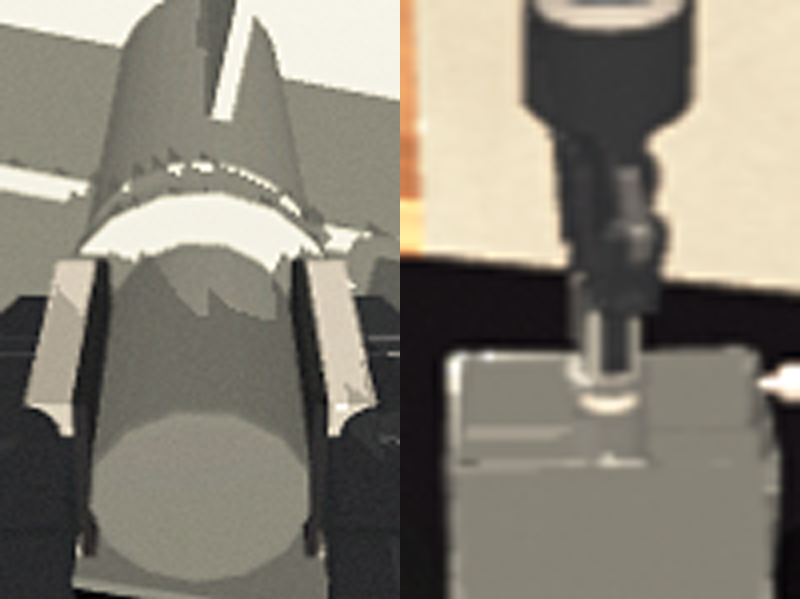

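Force at rest is about 12.6 N, against a drag plateau of about 7 N, and the cap has travelled about 2 mm since contact. That makes the squeeze about 5 N, inside the window, so I'll release.

Call:
jog_arm:
  series:
    - [0, 0, 0, 0, 0, 0, 0.35]
    - [0, 0, 0, 0, 0, 0, 0.5]
    - [0, 0, 0, 0, 0, 0, 0.7]
    - [0, 0, 0, 0, 0, 0, 0.9]
    - [0, 0, 0, 0, 0, 0, 0.9]
    - [0, 0, 0, 0, 0, 0, 0.9]
    - [0, 0, 0, 0, 0, 0, 0.9]
  force: 20

```text
clock: 20.75
eef_pos: [517.5, -191.3, 128.7]
tcp_rot: [-2.139, 1.571, 3.027]
contact_force: [0.2, 0.4, 0.4]
opening: 0.896
```

```bash
python3 look.py 14
```

```text
[ 517.5 -191.3  128.7] [-2.1388  1.5707  3.0274]
[0.2064221  0.38698495 0.39666377] [ 0.0112431  -0.00503224  0.03177608] 0.8961943618763817
```

View pics/ws14.png

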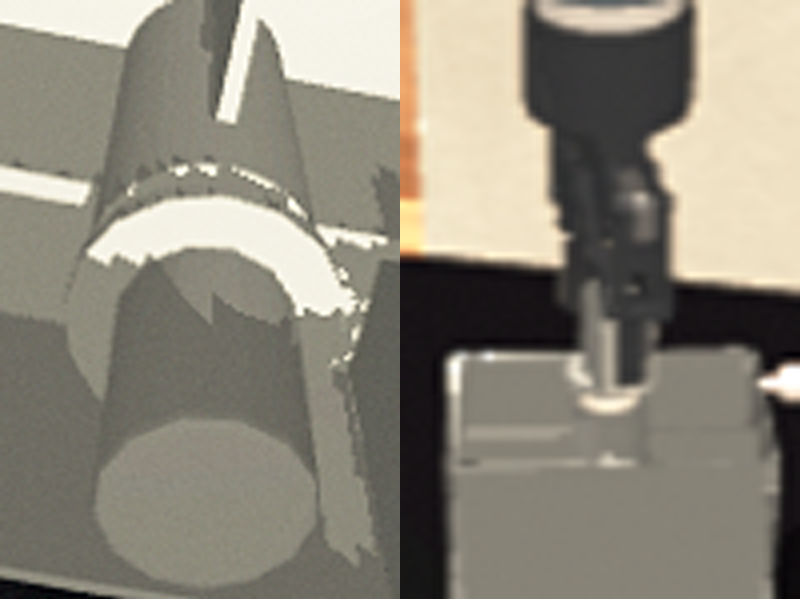

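Call:
jog_arm:
  series:
    - [0, 0, 0, -0.3, 0, 0, 1]
    - [0, 0, 0, -1, 0, 0, 1]
    - [0, 0, 0, -2, 0, 0, 1]
    - [0, 0, 0, -3, 0, 0, 1]
    - [0, 0, 0, -3, 0, 0, 1]
    - [0, 0, 0, -2, 0, 0, 1]
    - [0, 0, 0, -1, -2, 0, 1]
    - [0, 0, 0, 0, -4, 0, 1]
    - [0, 0, 0, 0, -4, 0, 1]
    - [0, 0, 0, 0, -2, 0, 1]
    - [0, 0, 0, 0, 0, 0, 1]
    - [0, 0, 0, 0, 0, 0, 1]

```text
clock: 22.05
eef_pos: [410.2, -244.1, 252.7]
tcp_rot: [0.759, 1.569, -0.359]
contact_force: [1.0, 0.3, -0.8]
opening: 1.002
```

Run:
```python
from h import *
p,d,s=wrist('w15'); print(s['contact_force'])
q,_=r.grab_frame('side');t,_=r.grab_frame('top')
cv2.imwrite('pics/s15.png',np.hstack([cv2.resize(q[90:190,220:340,::-1],None,fx=5,fy=5,interpolation=cv2.INTER_CUBIC)]))
cv2.imwrite('pics/t15.png',t[...,::-1]);cv2.imwrite('pics/sf15.png',q[...,::-1])
np.savez('f_side2.npz',p=q);np.savez('f_top2.npz',p=t)
```

```text
[ 410.2 -244.1  252.7] [ 0.7591  1.5691 -0.3591]
[ 1.0118408   0.28369141 -0.77349258]
```

View pics/s15.png

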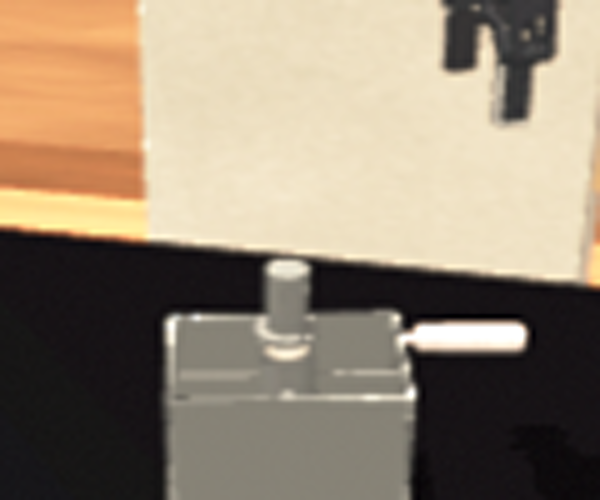

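View pics/w15.png

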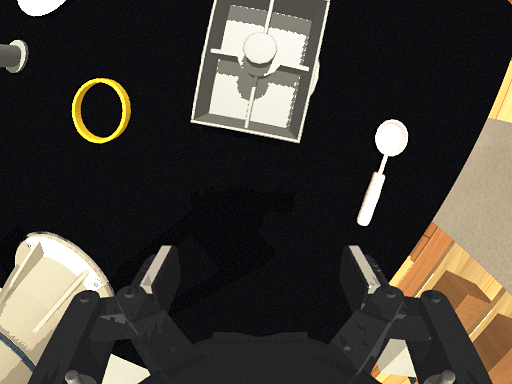

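View pics/sf15.png

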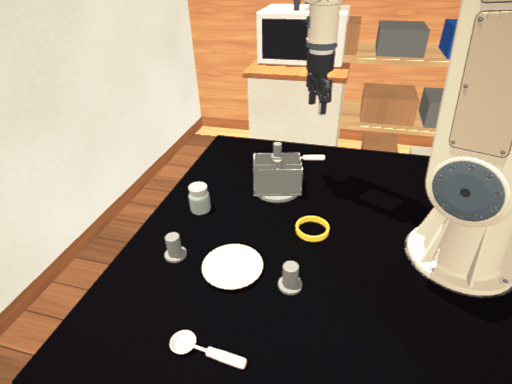

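View pics/t15.png

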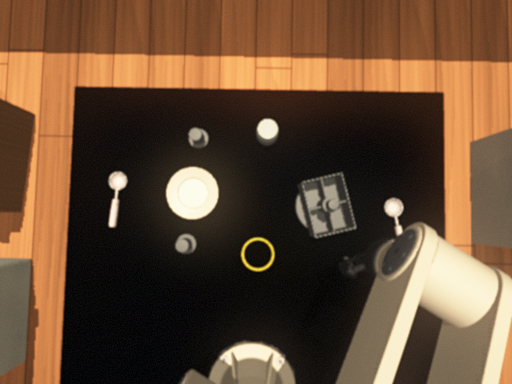

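Run:
```python
from h import *
for n in('top','side'):
    a=np.load('f_%s.npz'%n)['p'].astype(int);b=np.load('f_%s2.npz'%n)['p'].astype(int)
    m=(abs(a-b).max(2)>60).astype(np.uint8);c=cv2.connectedComponentsWithStats(m)[2]
    print(n,[tuple(x) for x in c[1:] if x[4]>12])
r.sign_off()
```

```text
top [(np.int32(199), np.int32(29), np.int32(281), np.int32(33), np.int32(1458)), (np.int32(292), np.int32(37), np.int32(10), np.int32(11), np.int32(30)), (np.int32(109), np.int32(47), np.int32(89), np.int32(9), np.int32(155)), (np.int32(401), np.int32(46), np.int32(6), np.int32(7), np.int32(13)), (np.int32(95), np.int32(51), np.int32(13), np.int32(3), np.int32(15)), (np.int32(481), np.int32(60), np.int32(13), np.int32(2), np.int32(13)), (np.int32(8), np.int32(68), np.int32(15), np.int32(12), np.int32(26)), (np.int32(132), np.int32(74), np.int32(6), np.int32(9), np.int32(16)), (np.int32(74), np.int32(85), np.int32(13), np.int32(6), np.int32(16)), (np.int32(209), np.int32(84), np.int32(238), np.int32(112), np.int32(430)), (np.int32(111), np.int32(86), np.int32(46), np.int32(3), np.int32(46)), (np.int32(176), np.int32(87), np.int32(34), np.int32(2), np.int32(36)), (np.int32(257), np.int32(118), np.int32(22), np.int32(22), np.int32(94)), (np.int32(189), np.int32(128), np.int32(19), np.int32(17), np.int32(93)), (np.int32(469), np.int32(128), np.int32(43), np.int32(110), np.int32(206)), (n
[... 3900 characters left out ...]
, np.int32(129), np.int32(7), np.int32(2), np.int32(13)), (np.int32(398), np.int32(130), np.int32(114), np.int32(91), np.int32(4941)), (np.int32(496), np.int32(139), np.int32(15), np.int32(19), np.int32(96)), (np.int32(271), np.int32(142), np.int32(11), np.int32(15), np.int32(73)), (np.int32(477), np.int32(152), np.int32(17), np.int32(4), np.int32(21)), (np.int32(470), np.int32(157), np.int32(8), np.int32(4), np.int32(19)), (np.int32(404), np.int32(208), np.int32(42), np.int32(70), np.int32(1215)), (np.int32(225), np.int32(251), np.int32(16), np.int32(22), np.int32(248)), (np.int32(460), np.int32(277), np.int32(52), np.int32(14), np.int32(389))]
the job is handed in; nothing more can be done
```

The cap is on the shaft, pressed down against the spring washer and let go, and I handed the job in at about 22 s of the 72 s. I took it off the saucer by its knob, set it over the shaft and pressed straight down in 0.5 to 1 mm steps.

**Press:** The standing drag levelled off at about 6 to 8 N. Over the last 2 mm the force at rest rose to about 12.6 N. That puts the squeeze at roughly 5 to 6 N, in the 3 to 6 N window and far below crushing. The figure comes from force and travel, so it is an estimate; force noise was about 1 N. I did not re-measure the squeeze after letting go.

**After release:** The fingers carried no load. The wrist and side pictures show the cap upright on the shaft, its flange down on the washer, with the gripper clear.

**Bystanders:** The side view before and after differs only at the arm, the saucer where the cap had stood, and the shaft. The top view is less clean: an automatic comparison flagged thin edge differences almost everywhere, including on fixed things, because the brightness had changed. In that picture the saucer, jar, spoons and egg ring look unmoved by eye.

**Disagreement:** The cameras differed by 3 to 6 mm on absolute positions. I aligned the cap by comparing it with the shaft in the same view, then by the side force during insertion.

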